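# Press a cartridge plug home with the quick clamp and release it

## Task

Squeeze the sprung trigger of the bench quick clamp towards its handle, stroke by stroke, until the jaw has pushed the cartridge's end plug fully home and seated with a firm squeeze of about 10 N (7 N at least); go by feel, for the clamp must never press on the plug with more than 14 N. Then press the release tab fully down so that the jaw springs all the way back, leaving the cartridge in its cradle. Touch neither the jaw nor the cartridge with the robot, and leave the bottles, tube carrier and tape where they are.

Things in the scene. Friction and masses are not known exactly. Their poses are not given: they have to be found in the camera images.
- clamp: Grey base plate (90 x 350 x 8 mm) of a quick clamp bolted to the bench. Origin on the bench under the head, z up, x across, y along the bar from jaw (-y) to handle and tab (+y). Along y it carries jaw, cradle with cartridge, anvil, free space, trigger, handle, release tab. All 'clamp frame' points are in this frame.
- anvil_top (a point): Top centre of the fixed anvil, an upright plate 54 mm wide (x) and 15 mm thick (y), at (0, -42.5, 115) mm in the clamp frame. Between anvil and trigger there are 55 mm of free room along y, open down to the bar at z 65 mm.
- handle_top (a point): Top centre of the fixed upright handle, 34 mm wide (x), 16 mm thick (y), at (0, 66, 135) mm in the clamp frame. Trigger at rest and handle together are 54 mm thick, with a 26 mm gap between.
- trigger_face (a point): Centre of the trigger's face that looks to -y (to the anvil), at rest at (0, 20, 115) mm in the clamp frame. Grey upright paddle 30 mm wide (x), 12 mm thick (y), z 72 to 135 mm. Slides along +y to the handle by 16 mm to a hard stop and springs back (4 N at rest, 5.3 N at the end). Push on it at 30 mm/s or slower.
- jaw: Steel bar with the moving jaw (grey upright plate 36 x 16 x 74 mm, top at z 117 mm) at its -y end. Its origin is the clamp's when fully open (at its stop) and moves along +y as it closes, at most 56 mm; starts at 0 to 14 mm. Trigger strokes drive it 1:1 by a ratchet of 4 mm pitch: up to 4 mm of a stroke is lost before it bites, and on the trigger's return it falls back up to 4 mm. Sprung open with 3 to 4 N.
- nose: Sprung rubber-faced nose on the jaw, a disc 24 mm across that bears on the plug; 5 N per mm, 6 mm of travel. Its frame coincides with the jaw's when not compressed. Force needed on the trigger: about 8 to 10 N while walking freely, 12 to 14 N while the plug goes in, then climbing 5 N per mm; the plug feels about 9 N less than the trigger.
- nose_face (a point): Centre of the nose's face, at (0, -150, 90) mm in the clamp frame when the jaw is fully open.
- tab_top (a point): Top centre of the steel release tab (plate 30 mm in x, 26 mm in y) behind the handle, at (0, 106, 96) mm in the clamp frame. It goes straight down 8 mm to a stop and springs up; its last 3 mm free the jaw. A full press takes about 7 N; hold it down for 1 s while the jaw slides back.
- cartridge: White block 44 x 50 x 40 mm lying loose in the cradle at z 70 mm; origin at the centre of its underside, axes parallel to the clamp's. It starts 2 to 8 mm short of the anvil. The plug sticks out of its -y face.
- plug_face (a point): Centre of the outer face of the plug's head, an aluminium disc 26 mm across and 8 mm thick; in the cartridge frame at (0, -33, 20) mm when fully home (head flat on the block). It starts 6 to 12 mm farther out, takes about 4 N to push in and stays where it is left.
- bottle_a: Small screw-cap bottle, 44 mm across, 90 mm high; a bystander.
- bottle_b: Screw-cap bottle, 48 mm across, 100 mm high; a bystander.
- carrier: Empty grey tube carrier, 24 x 151 x 56 mm; a bystander.
- tape: Roll of tape, 98 mm across, 25 mm high; a bystander.
Not all that is in view belongs to the job. Of the things like the cartridge, leave any that is green or red; of the rest the smaller one is meant.

How it is judged:
On the way, in this order (a step that is already met when the one before it is completed fails the run):
1. the plug is fully home in the cartridge (within 1.5 mm) with the clamp pressing on it with 7 N or more (y of plug_face in the frame of cartridge above -0.0345 m and contact force between nose and cartridge above 7 N).
2. the jaw is released and has sprung all the way back (y of nose_face in the frame of clamp below -0.147 m), for 0.2 s.
At the end, for the whole second after the job is handed in: The plug is home in the cartridge (within 1.5 mm), the jaw is back at its open stop (within 3 mm), and the cartridge lies still and level in the cradle (y of plug_face in the frame of cartridge above -0.0345 m and y of nose_face in the frame of clamp below -0.147 m and z of cartridge in the frame of clamp between 0.066 and 0.074 m and y of cartridge in the frame of clamp above -0.095 m and angle between cartridge's own z axis and vertical below 0.08 rad and linear speed of cartridge below 0.02 m/s); the robot touches nothing.
It fails at once if the clamp presses on the plug with more than 14 N (contact force between nose and cartridge above 14 N).
It fails at once if the robot touches the cartridge or its plug (contact force between any of the fingers, the arm and cartridge above 1 N).
It fails at once if the robot touches the jaw or its nose (contact force between any of the fingers, the arm and jaw above 1 N).
It fails at once if a bottle, the tube carrier or the tape is displaced by more than 20 mm (distance of any of bottle_a, bottle_b, carrier, tape from where it was at the start of the episode above 0.02 m).
It also fails if it takes over 54 s, if anything falls off the work surface, if the arm or the gripper's body presses on something with over 40 N, if the wrist force passes 120 N, or if a joint passes its speed limit or range.

## Robot

A 6-joint arm with a two-finger parallel gripper is mounted at the origin on a cart in front of the work surface, level with it; the furniture and walls round the work are solid. World frame = base frame: x ahead of the robot, y to its left, z up, the work surface at z = 0. Lengths are in m, angles in rad, forces in N, time in s.
With the tool pointing down it reaches from about 0.35 to 0.975 m from the base axis. Payload 4.9 kg.
Tool frame: the origin (TCP) lies midway between the tips of the shut fingers; the grasp point (between the pads) lies 19 mm behind it; z points along the fingers, y is the direction in which the jaws open and shut (so a half turn about z gives the same grasp; the last joint's range is limited). The gripper opens to 85 mm and grips with 20 to 120 N. Pads are 22 mm wide; open, the fingers measure 114 mm over their backs; the gripper's body (76 mm by 85 mm) begins 54 mm behind the grasp point. The pads swing forward as they close: fully open they stand 13 mm farther back than shut.
Start: joints at [0.992, 0.053, 1.613, -0, 1.476, -0.119], TCP at [0.277, 0.56, 0.231] pointing down, gripper open.
Joint ranges: [-3.01, 3.01], [-1.01, 2.22], [0.06, 2.58], [-1.02, 4.17], [0.09, 2.62], [-3.14, 3.14]. Speed limits (rad/s): [2.57, 2.57, 3.14, 3.14, 3.14, 3.14].

## Interface

Orientations are given as a rotation vector (axis times angle).
In Python, from station import ctrl gives the robot as it stands.
- The arm moves only by the tool jog_arm, never from a script. Its argument "steps" is a list of rows, each an object of numbers: "dx", "dy", "dz": the shift along the world's x, y, z in units of 60 mm (1.0 is 60 mm); "twist": the turn about the world's z in units of 10 degrees (1.0 is 10 degrees). A call has 1 to 5 rows; each row is the pose to reach, as a shift and turn from the pose measured when the call began; what a row does not reach only later rows make up. A row lasts 1/8 s, in which the tool goes at most 62.5 mm and 10.7 degrees, less where a joint would pass 70% of its speed; a pose out of reach is approached as far as the arm can. A call with a gripper value outside its range is refused whole. "gripper" is the closure in counts, from 0 (fully open) to 255 (shut), set as the call begins (left out, the last holds). The fingers move at their own pace and stop on an object; "newtons" is the grip in N (left out, the last holds). Time passes only in rows, so rows that repeat a pose let the fingers close. It gives the time, the measured TCP pose, the force and the opening at its end, in the units of the state.
- ctrl.get_obs(): the state, without advancing time (a new reading comes with each control period).
- ctrl.get_image(name): name is "scene" or "side" or "wrist"; returns a dict with "frame" (480x640x3 uint8, red, green, blue), "range_z" (480x640 float32, m along the optical axis (not along the pixel's ray), 0 where there is no reading), "fx", "fy", "cx", "cy" (pixels), "D" ([k1, k2, p1, p2, k3] as OpenCV has them; the pictures are not rectified), "extrinsics" (4x4, takes a point from camera to world coordinates). Camera axes: x right, y down, z forward; pixel columns grow to the right and rows downward; lengths in m; the calibration is good to about 2 mm. A picture is of the moment at which its call begins.
- ctrl.finish_job(): hands the job in, once; it reports no verdict.
The state is a dict: "t": time; "q": joint angles; "dq": joint speeds; "effort": joint torques, N m; "tool_pos": TCP position; "tool_rot": TCP orientation; "contact_force": force on the tool from outside, world axes, zero at the start; "wrist_torque": the same for the moment, N m; "opening": finger opening in m.
Only numpy, scipy, OpenCV 4.12 (cv2) and the standard library are available. Lean on these libraries where they do the work, as an engineer would, in place of code of your own. Each camera call takes 0.05 s, during which the arm holds its last target.

## Working session

There is one attempt and no reset: what is moved stays moved. The work goes in short steps, Python scripts to look and compute and a tool call to move; the robot and the scene stay as the last step left them, time stands still between calls to the robot, and variables do not carry over. Pictures are saved under pics/ and viewed, and the job is handed in when it is done.

Besides the shell and the picture viewer there is one more tool, called after "Request:" by a JSON object that holds its "method" and its "body". jog_arm: Moves the arm, as the interface text tells. Its arguments: {"type":"object","properties":{"steps":{"type":"array"},"gripper":{"type":"number"},"newtons":{"type":"number"}},"required":["steps"]}

```bash
ls; mkdir -p pics; cat > h.py <<'E'
from station import ctrl
import cv2, numpy as np
def snap(n,tag):
    im=ctrl.get_image(n); cv2.imwrite(f'pics/{tag}.png',im['frame'][:,:,::-1]); np.savez(f'pics/{tag}.npz',**{k:np.array(v) for k,v in im.items()}); return im
E
python3 - <<'E'
from h import *
print(ctrl.get_obs())
for n in('scene','side','wrist'):
    im=snap(n,n+'0'); print(n,im['fx'],im['D'],np.round(im['extrinsics'],3).tolist())
E
```

```text
pics
{'t': 0.0, 'q': array([ 9.91990648e-01,  5.33716692e-02,  1.61428151e+00,  3.31442950e-05,
        1.47600859e+00, -1.19008065e-01]), 'dq': array([ 0.00069124, -0.00118102, -0.00103826, -0.0007996 , -0.00109042,
        0.00079232]), 'effort': array([-7.76492088e-04, -3.93690205e+01, -3.70172954e+01, -2.58996879e-04,
        6.95940820e-03, -2.02031850e-05]), 'tool_pos': array([0.27700898, 0.55956909, 0.2300613 ]), 'tool_rot': array([-7.15739227e-01, -3.05821414e+00,  3.03590795e-03]), 'contact_force': array([ 1.68955245,  0.0124636 , -0.1055444 ]), 'wrist_torque': array([-0.00372187, -0.02454253, -0.05000301]), 'opening': 0.08552064483646099}
scene 433.1358529113078 [-0.01641095  0.          0.          0.          0.        ] [[0.791, -0.401, 0.462, 0.105], [-0.612, -0.505, 0.609, -0.551], [-0.011, -0.764, -0.645, 0.734], [0.0, 0.0, 0.0, 1.0]]
side 569.0293660381444 [-0.18705587  0.          0.          0.          0.        ] [[0.982, -0.075, 0.172, 0.36], [-0.187, -0.336, 0.923, -1.032], [-0.011, -0.939, -0.344, 0.509], [0.0, 0.0, 0.0, 1.0]]
wrist 389.40582761607556 [-0.00395731  0.          0.          0.          0.        ] [[0.443, 0.851, 0.283, 0.205], [0.897, -0.42, -0.142, 0.596], [-0.002, 0.316, -0.949, 0.373], [0.0, 0.0, 0.0, 1.0]]
```

View pics/scene0.png

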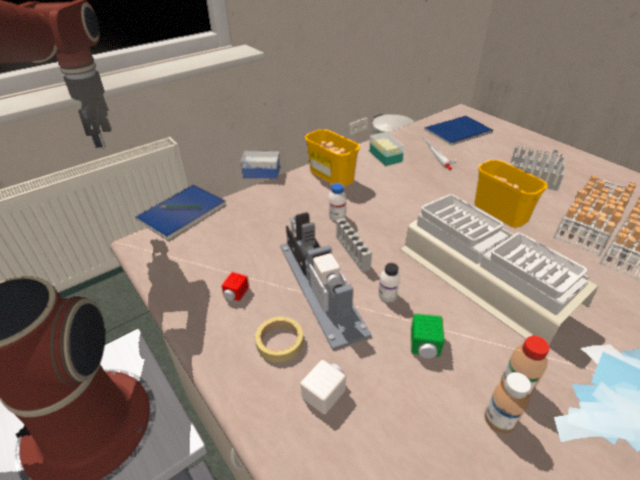

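View pics/side0.png

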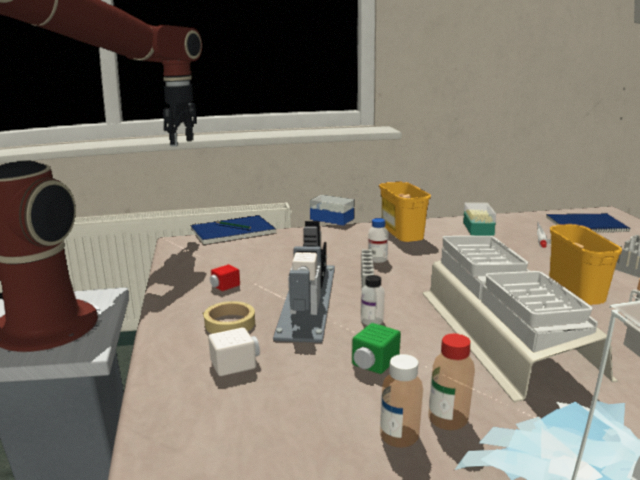

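View pics/wrist0.png

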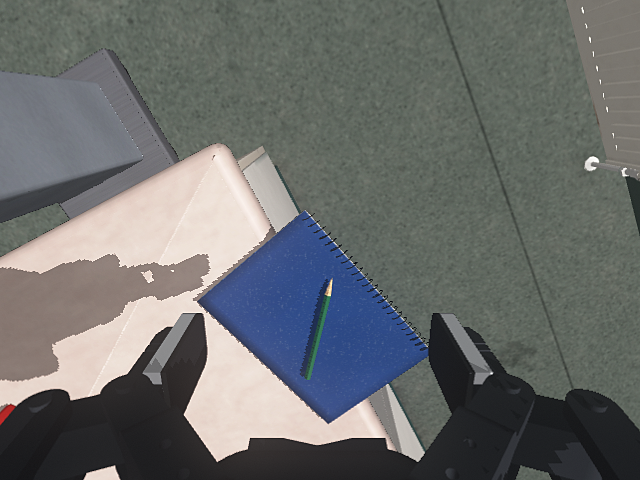

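```bash
python3 - <<'E'
from h import *
a=cv2.imread('pics/scene0.png')[195:350,260:390]; b=cv2.imread('pics/side0.png')[210:345,260:350]
a=cv2.resize(a,None,fx=3.8,fy=3.8,interpolation=2)[:589]; b=cv2.resize(b,None,fx=3.3,fy=4.363,interpolation=2)[:589]
cv2.imwrite('pics/crop0.png',np.hstack([a,b]))
def cloud(tag):
    d=np.load(f'pics/{tag}.npz'); K=np.array([[d['fx'],0,d['cx']],[0,d['fy'],d['cy']],[0,0,1.]])
    v,u=np.mgrid[:480,:640]; p=np.stack([u.ravel(),v.ravel()],1).astype(float)
    n=cv2.undistortPoints(p[:,None],K,d['D'].astype(float))[:,0]
    z=d['range_z'].ravel(); c=np.c_[n*z[:,None],z,np.ones(len(z))]@d['extrinsics'].T
    c[z==0]=np.nan
    return c[:,:3].reshape(480,640,3)
for t in('scene0','side0'):
    np.save(f'pics/{t}_pc.npy',cloud(t))
pc=np.load('pics/scene0_pc.npy')
for u,v in [(350,330),(327,340),(365,325),(327,268),(300,225),(290,215),(284,245),(344,290),(325,387),(200,270),(235,287),(280,340),(390,282)]: print(u,v,pc[v,u].round(3))
E
```

```text
350 330 [ 0.5   -0.131  0.008]
327 340 [ 0.449 -0.118  0.002]
365 325 [ 0.53  -0.144  0.014]
327 268 [ 0.51  -0.04   0.113]
300 225 [0.554 0.117 0.11 ]
290 215 [0.635 0.286 0.003]
284 245 [0.543 0.178 0.012]
344 290 [ 0.494 -0.114  0.119]
325 387 [ 0.36  -0.224  0.051]
200 270 [0.335 0.24  0.001]
235 287 [0.36  0.098 0.041]
280 340 [ 0.373 -0.056  0.001]
390 282 [ 0.622 -0.118  0.064]
```

View pics/crop0.png

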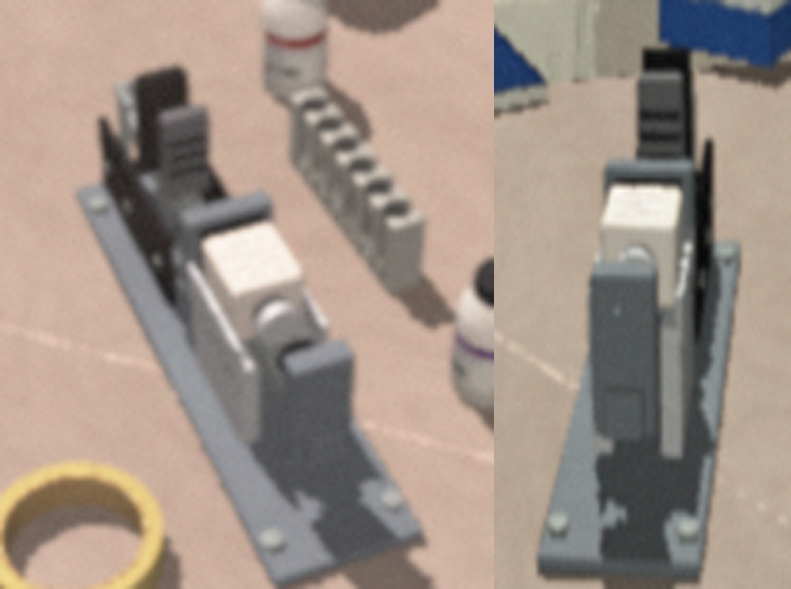

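```bash
python3 - <<'E'
from h import *
P=[]
for t in('scene0','side0'):
    pc=np.load(f'pics/{t}_pc.npy').reshape(-1,3); P.append(pc[~np.isnan(pc[:,0])])
for p,n in zip(P,('scene','side')):
    m=(abs(p[:,0]-.52)<.13)&(p[:,1]>-.2)&(p[:,1]<.26)
    q=p[m]; 
    fl=q[(q[:,2]<.004)]; print(n,'floor',np.median(fl[:,2]))
    # base mask
    b=q[(q[:,2]>.0055)&(q[:,2]<.0105)]
    g=np.zeros((460,260),np.uint8); ij=((b[:,:2]-[.39,-.2])*1000).astype(int); g[np.clip(ij[:,1],0,459),np.clip(ij[:,0],0,259)]=255
    g=cv2.morphologyEx(g,cv2.MORPH_CLOSE,np.ones((7,7)));cs,_=cv2.findContours(g,0,2); c=max(cs,key=cv2.contourArea); r=cv2.minAreaRect(c)
    print(np.array(r[0])/1000+[.39,-.2],r[1:]); 
    cv2.imwrite(f'pics/base_{n}.png',g)
    h=q[(q[:,2]>.08)]; G=np.zeros((460,260),np.uint8); ij=((h[:,:2]-[.39,-.2])*1000).astype(int); G[ij[:,1],ij[:,0]]=np.clip((h[:,2])*1700,0,255)
    cv2.imwrite(f'pics/top_{n}.png',G[::-1])
a=[cv2.imread(f'pics/{x}.png') for x in('top_scene','top_side','base_scene')]
a[2]=a[2][::-1]
cv2.imwrite('pics/tops.png',np.hstack(a))
E
```

```text
scene floor 0.0012672550612331523
[0.52847411 0.01276242] ((352.50897216796875, 91.38287353515625), 75.65067291259766)
side floor 0.0021567349453114337
[ 0.52651118 -0.00664665] ((315.865234375, 90.68617248535156), 73.99259948730469)
```

View pics/tops.png

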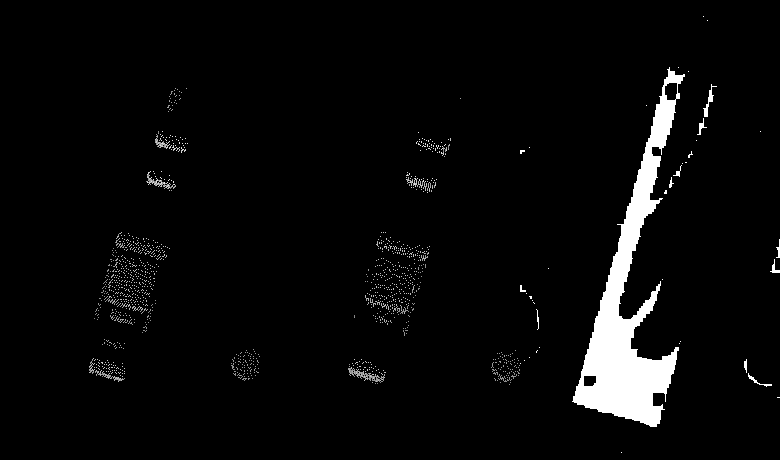

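```bash
python3 - <<'E'
from h import *
th=np.radians(75.65); ey=np.array([np.cos(th),np.sin(th)]); ex=np.array([ey[1],-ey[0]])
for n in('scene','side'):
    p=np.load(f'pics/{n}0_pc.npy').reshape(-1,3); p=p[~np.isnan(p[:,0])]
    q=np.c_[(p[:,:2]-[.5285,.0128])@np.c_[ex,ey],p[:,2]]
    q=q[(abs(q[:,0])<.06)&(abs(q[:,1])<.2)]
    def rep(name,m):
        s=q[m]; print(n,name,len(s),(np.percentile(s,[2,50,98],axis=0)*1000).round(1).tolist())
    print((np.percentile(q[:,2],99.9)))
    for lo in np.arange(-.18,.18,.01):
        s=q[(q[:,1]>=lo)&(q[:,1]<lo+.01)&(q[:,2]>.08)]
        if len(s)>3: print(round(lo*1000),len(s),'x',(np.percentile(s[:,0],[3,97])*1000).round(),'zmax',round(np.percentile(s[:,2],97)*1000,1), 'ymin',round(s[:,1].min()*1000,1))
    rep('tall',q[:,2]>.126)
    for a,b,nm in((-.01,.06,'anvil'),(.06,.1,'trig'),(.1,.15,'handle')):
        m=(q[:,1]>a)&(q[:,1]<b)&(q[:,2]>.08); zt=np.percentile(q[m,2],95); rep(nm+' top',m&(q[:,2]>zt-.004)); rep(nm+' all',m)
E
```

```text
0.13767407566128873
-140 221 x [-17.  17.] zmax 118.4 ymin -135.0
-130 101 x [-18.  16.] zmax 119.5 ymin -129.9
-120 10 x [-16.  14.] zmax 119.0 ymin -119.8
-110 15 x [-10.   9.] zmax 103.8 ymin -103.9
-100 14 x [-9.  9.] zmax 103.9 ymin -99.7
-90 4 x [-25.  28.] zmax 88.1 ymin -81.3
-80 120 x [-25.  28.] zmax 104.4 ymin -79.8
-70 99 x [-24.  28.] zmax 108.9 ymin -69.6
-60 180 x [-23.  27.] zmax 112.9 ymin -60.0
-50 95 x [-24.  22.] zmax 113.2 ymin -49.9
-40 86 x [-24.  22.] zmax 113.2 ymin -39.9
-30 91 x [-23.  22.] zmax 113.0 ymin -30.0
-20 63 x [-24.  22.] zmax 113.0 ymin -19.9
-10 163 x [-23.  28.] zmax 116.9 ymin -9.6
0 90 x [-23.  26.] zmax 118.1 ymin 0.0
10 5 x [-19.  12.] zmax 115.4 ymin 10.1
60 236 x [-7. 20.] zmax 136.3 ymin 62.8
70 40 x [-9. 17.] zmax 137.7 ymin 70.0
100 182 x [-9. 21.] zmax 136.5 ymin 101.5
110 44 x [-10.  19.] zmax 138.1 ymin 110.0
140 20 x [-7.  0.] zmax 99.3 ymin 140.6
150 16 x [-7.  3.] zmax 99.1 ymin 150.3
160 6 x [-4.  7.] zmax 98.1 ymin 160.3
scene tall 172 [[-8.7, 64.6, 126.2], [5.0, 103.4, 134.5], [21.2, 116.6, 138.1]]
scene anvil top 121 [[-21.5
[... 1089 characters left out ...]
0.4
70 31 x [-10.  20.] zmax 136.9 ymin 70.0
100 121 x [-8. 24.] zmax 137.7 ymin 100.9
110 26 x [-7. 24.] zmax 137.3 ymin 110.0
side tall 176 [[-8.5, 62.5, 126.9], [6.9, 100.9, 132.8], [22.0, 111.7, 137.8]]
side anvil top 97 [[-21.4, -6.8, 114.1], [6.4, -0.6, 116.4], [29.8, 15.3, 119.8]]
side anvil all 211 [[-21.5, -7.3, 89.6], [8.8, -2.7, 113.0], [30.3, 9.5, 118.5]]
side trig top 44 [[-7.7, 63.0, 132.5], [4.6, 67.8, 135.5], [19.8, 78.4, 137.8]]
side trig all 286 [[-9.1, 62.0, 96.6], [5.7, 66.8, 118.0], [20.1, 74.2, 136.7]]
side handle top 45 [[-8.1, 101.5, 133.5], [7.0, 107.2, 136.0], [22.1, 116.2, 138.1]]
side handle all 147 [[-8.0, 101.4, 83.2], [17.8, 106.1, 129.5], [23.7, 116.2, 137.7]]
```

```bash
cat >> h.py <<'E'
O=np.array([.544,.054]); TH=np.radians(-15.9); R=np.array([[np.cos(TH),-np.sin(TH)],[np.sin(TH),np.cos(TH)]])
def toc(p): p=np.asarray(p,float).copy(); p[...,:2]=(p[...,:2]-O)@R; return p
def cw(x,y): return O+R@np.array([x,y])
def st(fb=0):
    fs=[];
    o=ctrl.get_obs(); f=o['contact_force']; fc=R.T@f[:2]
    print('t',round(o['t'],2),'clampframe mm',(toc(o['tool_pos'])*1000).round(2),'rot',o['tool_rot'].round(3),'F clamp',fc.round(2),f[2].round(2),'open',round(o['opening'],4))
E
python3 - <<'E'
from h import *
for n in('scene','side'):
    c=toc(np.load(f'pics/{n}0_pc.npy')); im=cv2.imread(f'pics/{n}0.png').max(2)
    p=c.reshape(-1,3); d=im.ravel(); 
    m=(abs(p[:,0])<.06)&(p[:,1]>-.045)&(p[:,1]<.16)&(p[:,2]>.02)
    q=p[m]*1000; 
    for lo in range(-40,160,10):
        s=q[(q[:,1]>=lo)&(q[:,1]<lo+10)]
        o=[]
        for xl in range(-45,45,10):
            k=s[(s[:,0]>=xl)&(s[:,0]<xl+10),2]; o.append(int(k.max()) if len(k) else 0)
        print(n,lo,o)
    m=(p[:,2]>.13)&m; print(p[m].min(0),p[m].max(0))
    m=(p[:,2]>.08)&(abs(p[:,0])<.03)&(p[:,1]<.03)&(p[:,1]>.01); print('trig face',np.median(p[m],0))
print(cw(0,0),cw(0,-4e-3),cw(0,.106))
E
```

```text
scene -40 [0, 114, 118, 118, 117, 118, 116, 114, 0]
scene -30 [0, 0, 0, 0, 0, 0, 0, 0, 0]
scene -20 [0, 0, 0, 0, 0, 0, 0, 0, 0]
scene -10 [0, 68, 67, 0, 0, 0, 0, 0, 0]
scene 0 [0, 68, 70, 0, 0, 0, 0, 0, 0]
scene 10 [0, 70, 71, 130, 115, 109, 70, 0, 0]
scene 20 [0, 66, 70, 137, 138, 138, 109, 69, 0]
scene 30 [0, 67, 69, 135, 133, 135, 69, 69, 0]
scene 40 [0, 68, 70, 57, 41, 0, 67, 68, 0]
scene 50 [0, 66, 71, 130, 133, 135, 44, 0, 0]
scene 60 [0, 70, 135, 138, 137, 137, 136, 0, 0]
scene 70 [0, 68, 131, 135, 136, 136, 0, 0, 0]
scene 80 [0, 68, 69, 0, 0, 0, 0, 0, 0]
scene 90 [0, 65, 69, 99, 0, 0, 0, 0, 0]
scene 100 [0, 63, 93, 99, 96, 0, 0, 0, 0]
scene 110 [0, 65, 69, 98, 98, 0, 0, 0, 0]
scene 120 [0, 69, 70, 0, 96, 0, 0, 0, 0]
scene 130 [0, 0, 0, 0, 64, 0, 0, 0, 0]
scene 140 [0, 0, 0, 0, 0, 0, 0, 0, 0]
scene 150 [0, 0, 0, 0, 0, 0, 0, 0, 0]
[-0.01587438  0.01901578  0.13007544] [0.01543663 0.07432186 0.13872253]
trig face [-0.00084927  0.02325402  0.11096067]
side -40 [0, 0, 118, 117, 117, 117, 116, 115, 0]
side -30 [0, 0, 0, 0, 0, 0, 0, 0, 0]
side -20 [0, 0, 0, 0, 0, 0, 0, 0, 0]
side -1
[... 160 characters left out ...]
de 30 [0, 0, 119, 135, 0, 135, 70, 70, 0]
side 40 [0, 0, 0, 0, 0, 0, 71, 69, 0]
side 50 [0, 0, 0, 136, 135, 137, 124, 70, 0]
side 60 [0, 0, 0, 137, 138, 138, 135, 68, 0]
side 70 [0, 0, 135, 0, 0, 135, 117, 72, 0]
side 80 [0, 0, 71, 0, 0, 0, 71, 60, 0]
side 90 [0, 0, 69, 0, 0, 0, 70, 71, 0]
side 100 [0, 69, 0, 0, 0, 0, 70, 70, 0]
side 110 [0, 0, 0, 0, 0, 63, 95, 67, 0]
side 120 [0, 0, 0, 0, 0, 0, 69, 67, 0]
side 130 [0, 0, 0, 0, 0, 0, 0, 0, 0]
side 140 [0, 0, 0, 0, 0, 0, 0, 0, 0]
side 150 [0, 0, 0, 0, 0, 0, 0, 0, 0]
[-0.01557438  0.01635667  0.13009545] [0.01572558 0.07295639 0.13827349]
trig face [0.00028931 0.02294281 0.11751603]
[0.544 0.054] [0.54290416 0.05015303] [0.57303968 0.15594458]
```

Request:
{"method": "jog_arm", "body": {"steps": [{"dz": 0.5},{"dx": 1.0,"dy": -1.5,"dz": 0.5,"twist": -1},{"dx": 1.5,"dy": -2.2,"dz": 0.5,"twist": -2},{"dx": 2.0,"dy": -3.0,"dz": 0.5,"twist": -3},{"dx": 2.3,"dy": -3.9,"dz": 0.5,"twist": -4}], "gripper": 255}}

```text
validation failed for argument at $.st...
```

Frame fits: clamp candidates were white block in cradle (scene 327,268; the smaller, chosen), loose larger white block (325,387), red (235,287), green (428,336). Cheeks reach only z≈70 mm.

Request:
{"method": "jog_arm", "body": {"steps": [{"dx": 0.0,"dy": 0.0,"dz": 0.5,"twist": 0.0},{"dx": 0.5,"dy": -0.9,"dz": 0.5,"twist": -1.0}], "gripper": 255}}

```text
t: 0.4
tool_pos: [0.3068, 0.5078, 0.2628]
tool_rot: [0.98, 2.985, 0.005]
contact_force: [1.3, -0.5, 1.1]
opening: 0.0517
```

Request:
{"method": "jog_arm", "body": {"steps": [{"dx": 0.4,"dy": -0.9,"dz": 0.0,"twist": -1.0},{"dx": 0.9,"dy": -1.8,"dz": 0.0,"twist": -2.0},{"dx": 1.3,"dy": -2.7,"dz": 0.0,"twist": -3.0},{"dx": 1.8,"dy": -3.5,"dz": 0.0,"twist": -4.0},{"dx": 2.3,"dy": -4.4,"dz": 0.0,"twist": -5.0}]}}

```text
t: 1.02
tool_pos: [0.4452, 0.2422, 0.2626]
tool_rot: [2.154, 2.285, 0.004]
contact_force: [0.9, 0.1, 0.2]
opening: 0.0003
```

Request:
{"method": "jog_arm", "body": {"steps": [{"dx": 0.45,"dy": -0.9,"dz": 0.0,"twist": -1.0},{"dx": 0.9,"dy": -1.8,"dz": 0.0,"twist": -1.93},{"dx": 1.3,"dy": -2.6,"dz": 0.0,"twist": -1.93},{"dx": 1.63,"dy": -3.2,"dz": 0.0,"twist": -1.93},{"dx": 1.63,"dy": -3.2,"dz": 0.0,"twist": -1.93}]}}

```text
t: 1.65
tool_pos: [0.5436, 0.0479, 0.262]
tool_rot: [2.51, 1.886, 0.002]
contact_force: [-0.7, -0.1, -0.2]
opening: 0.0002
```

```bash
python3 - <<'E'
from h import *
st(); snap('wrist','wrist1'); snap('side','side1')
E
```

```text
t 1.65 clampframe mm [  1.29  -5.97 262.  ] rot [2.510e+00 1.886e+00 2.000e-03] F clamp [-0.67 -0.32] -0.17 open 0.0002
```

View pics/wrist1.png

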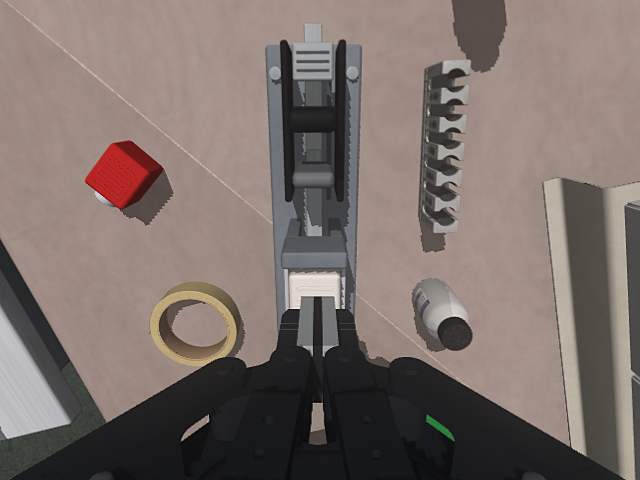

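View pics/side1.png

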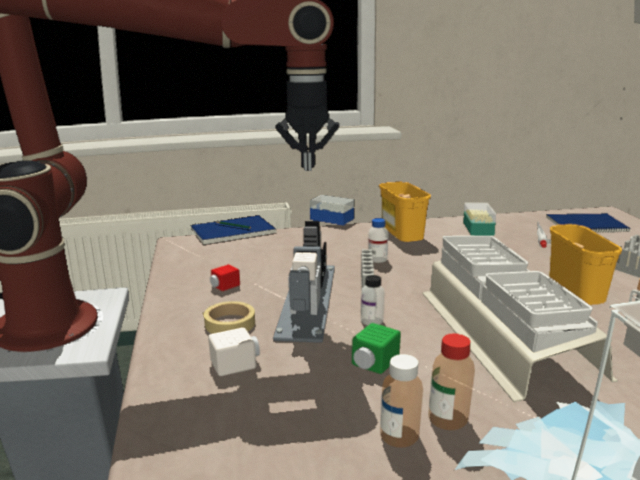

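```bash
cat >> h.py <<'E'
def cloud(tag):
    d=np.load(f'pics/{tag}.npz'); K=np.array([[d['fx'],0,d['cx']],[0,d['fy'],d['cy']],[0,0,1.]])
    v,u=np.mgrid[:480,:640]; p=np.stack([u.ravel(),v.ravel()],1).astype(float)
    n=cv2.undistortPoints(p[:,None],K,d['D'].astype(float))[:,0]
    z=d['range_z'].ravel(); c=np.c_[n*z[:,None],z,np.ones(len(z))]@d['extrinsics'].T
    c[z==0]=np.nan
    return c[:,:3].reshape(480,640,3)
E
python3 - <<'E'
from h import *
c=toc(cloud('wrist1'))*1000; p=c.reshape(-1,3); p=p[~np.isnan(p[:,0])]; p=p[(abs(p[:,0])<60)]
for nm,y0,y1,z0,z1 in(('anvil',-60,-25,112,120),('trig',5,45,130,142),('handle',45,85,130,142),('tab',85,130,90,102)):
    s=p[(p[:,1]>y0)&(p[:,1]<y1)&(p[:,2]>z0)&(p[:,2]<z1)]; print(nm,len(s),np.percentile(s,[1,50,99],axis=0).round(1).tolist())
E
```

```text
anvil 1134 [[-26.5, -46.1, 112.3], [-0.5, -38.5, 115.2], [25.6, -32.4, 116.8]]
trig 702 [[-15.0, 22.6, 130.7], [-0.3, 29.2, 134.7], [13.7, 34.6, 136.7]]
handle 1166 [[-16.8, 61.1, 130.5], [-0.7, 68.9, 134.6], [15.4, 76.5, 136.8]]
tab 1580 [[-15.3, 95.6, 94.1], [-0.7, 108.3, 96.5], [13.8, 120.9, 98.4]]
```

Request:
{"method": "jog_arm", "body": {"steps": [{"dx": 0.0,"dy": 0.0,"dz": -0.8,"twist": 0.0},{"dx": 0.0,"dy": 0.0,"dz": -1.6,"twist": 0.0},{"dx": 0.0,"dy": 0.0,"dz": -2.3,"twist": 0.0},{"dx": 0.0,"dy": 0.0,"dz": -2.75,"twist": 0.0},{"dx": 0.0,"dy": 0.0,"dz": -2.75,"twist": 0.0}]}}

```text
t: 2.38
tool_pos: [0.5401, 0.0517, 0.0944]
tool_rot: [-2.504, -1.892, 0.004]
contact_force: [0.9, 0.8, 0.1]
opening: -0.0002
```

```bash
python3 - <<'E'
from h import *
st(); snap('scene','scene2')
cv2.imwrite('pics/scene2c.png',cv2.resize(cv2.imread('pics/scene2.png')[130:350,240:420],None,fx=3,fy=2.7)[:594])
st()
E
```

```text
t 2.38 clampframe mm [-3.15 -3.33 94.42] rot [-2.504 -1.892  0.004] F clamp [0.69 1.01] 0.14 open -0.0002
t 2.42 clampframe mm [-1.42 -3.12 96.65] rot [-2.507e+00 -1.893e+00 -1.000e-03] F clamp [ 0.72 -0.64] 0.55 open -0.0002
```

View pics/scene2c.png

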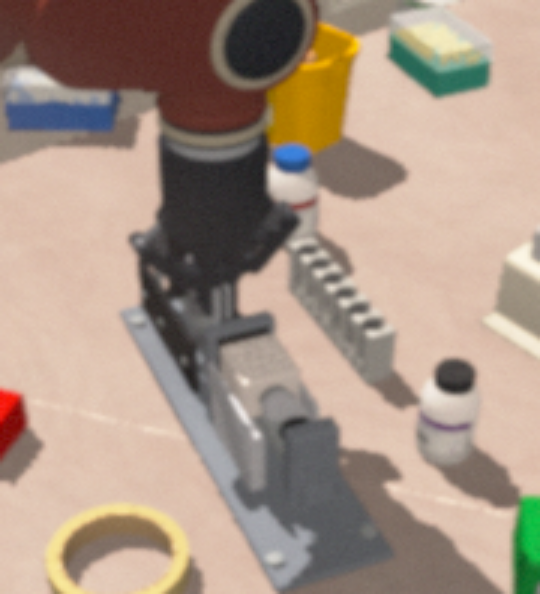

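Request:
{"method": "jog_arm", "body": {"steps": [{"dx": 0.015,"dy": 0.055,"dz": 0.0,"twist": 0.0},{"dx": 0.03,"dy": 0.11,"dz": 0.0,"twist": 0.0},{"dx": 0.045,"dy": 0.16,"dz": 0.0,"twist": 0.0},{"dx": 0.045,"dy": 0.16,"dz": 0.0,"twist": 0.0}]}}

```text
t: 2.92
tool_pos: [0.5448, 0.0612, 0.0971]
tool_rot: [2.507, 1.894, 0.002]
contact_force: [-0.9, 0.9, -0.6]
opening: -0.0002
```

```bash
python3 - <<'E'
from h import *
st(); 
E
```

```text
t 2.92 clampframe mm [-1.2   7.17 97.12] rot [2.507e+00 1.894e+00 2.000e-03] F clamp [-1.11  0.57] -0.58 open -0.0002
```

Request:
{"method": "jog_arm", "body": {"steps": [{"dx": 0.009,"dy": 0.032,"dz": 0.0,"twist": 0.0},{"dx": 0.009,"dy": 0.032,"dz": 0.0,"twist": 0.0}]}}

```text
t: 3.18
tool_pos: [0.5454, 0.0631, 0.0972]
tool_rot: [2.507, 1.894, 0.002]
contact_force: [-0.3, -1.0, -0.1]
opening: 0.0004
```

```bash
python3 - <<'E'
from h import *
st(); 
E
```

```text
t 3.17 clampframe mm [-1.14  9.18 97.18] rot [2.507e+00 1.894e+00 2.000e-03] F clamp [ 0.04 -1.08] -0.06 open 0.0004
```

Request:
{"method": "jog_arm", "body": {"steps": [{"dx": 0.009,"dy": 0.032,"dz": 0.0,"twist": 0.0},{"dx": 0.009,"dy": 0.032,"dz": 0.0,"twist": 0.0}]}}

```text
t: 3.42
tool_pos: [0.5458, 0.0648, 0.0971]
tool_rot: [2.506, 1.894, 0.0]
contact_force: [-0.8, -2.8, 0.3]
opening: -0.0001
```

```bash
python3 - <<'E'
from h import *
st(); 
E
```

```text
t 3.42 clampframe mm [-1.2  10.85 97.08] rot [2.506 1.894 0.   ] F clamp [ 0.04 -2.95] 0.35 open -0.0001
```

Request:
{"method": "jog_arm", "body": {"steps": [{"dx": 0.009,"dy": 0.032,"dz": 0.0,"twist": 0.0},{"dx": 0.009,"dy": 0.032,"dz": 0.0,"twist": 0.0}]}}

```text
t: 3.68
tool_pos: [0.5461, 0.0656, 0.0971]
tool_rot: [2.505, 1.893, -0.003]
contact_force: [-2.1, -4.9, 1.4]
opening: 0.0002
```

```bash
python3 - <<'E'
from h import *
st(); 
E
```

```text
t 3.67 clampframe mm [-1.2 11.7 97.1] rot [ 2.505  1.893 -0.003] F clamp [-0.66 -5.28] 1.38 open 0.0002
```

Request:
{"method": "jog_arm", "body": {"steps": [{"dx": 0.014,"dy": 0.05,"dz": 0.0,"twist": 0.0},{"dx": 0.027,"dy": 0.096,"dz": 0.0,"twist": 0.0},{"dx": 0.041,"dy": 0.144,"dz": 0.0,"twist": 0.0},{"dx": 0.055,"dy": 0.192,"dz": 0.0,"twist": 0.0},{"dx": 0.055,"dy": 0.192,"dz": 0.0,"twist": 0.0}]}}

```text
t: 4.3
tool_pos: [0.5488, 0.0752, 0.0971]
tool_rot: [2.503, 1.892, -0.01]
contact_force: [-4.0, -8.8, 3.6]
opening: -0.0002
```

```bash
python3 - <<'E'
from h import *
st(); 
E
```

```text
t 4.3 clampframe mm [-1.21 21.67 97.11] rot [ 2.503  1.892 -0.01 ] F clamp [-1.44 -9.53] 3.56 open -0.0002
```

Request:
{"method": "jog_arm", "body": {"steps": [{"dx": 0.014,"dy": 0.05,"dz": 0.0,"twist": 0.0},{"dx": 0.023,"dy": 0.08,"dz": 0.0,"twist": 0.0},{"dx": 0.023,"dy": 0.08,"dz": 0.0,"twist": 0.0}]}}

```text
t: 4.68
tool_pos: [0.5496, 0.078, 0.0972]
tool_rot: [2.502, 1.89, -0.017]
contact_force: [-3.7, -8.8, 2.2]
opening: 0.0003
```

```bash
python3 - <<'E'
from h import *
st(); 
E
```

```text
t 4.67 clampframe mm [-1.22 24.57 97.18] rot [ 2.502  1.89  -0.017] F clamp [-1.2  -9.47] 2.16 open 0.0003
```

Request:
{"method": "jog_arm", "body": {"steps": [{"dx": -0.02,"dy": -0.08,"dz": 0.0,"twist": 0.0},{"dx": -0.045,"dy": -0.16,"dz": 0.0,"twist": 0.0},{"dx": -0.072,"dy": -0.25,"dz": 0.0,"twist": 0.0},{"dx": -0.072,"dy": -0.25,"dz": 0.0,"twist": 0.0}]}}

```text
t: 5.18
tool_pos: [0.5453, 0.063, 0.0972]
tool_rot: [2.503, 1.89, -0.016]
contact_force: [-0.8, -1.7, -0.3]
opening: 0.0001
```

```bash
python3 - <<'E'
from h import *
st(); snap('scene','scene3');snap('side','side3')
a=cv2.imread('pics/scene3.png')[230:350,280:380]; b=cv2.imread('pics/side3.png')[230:345,270:350]
cv2.imwrite('pics/c3.png',np.hstack([cv2.resize(a,(400,480)),cv2.resize(b,(330,480))]))
E
```

```text
t 5.17 clampframe mm [-1.25  8.97 97.17] rot [ 2.503  1.89  -0.016] F clamp [-0.29 -1.81] -0.34 open 0.0001
```

View pics/c3.png

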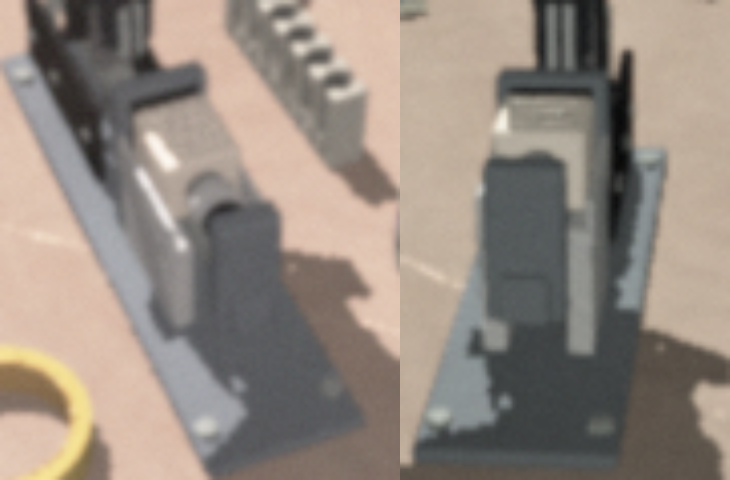

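```bash
cat >> h.py <<'E'
def jaw(tag):
    c=toc(cloud(tag))*1000; p=c.reshape(-1,3); p=p[~np.isnan(p[:,0])]
    s=p[(abs(p[:,0])<16)&(p[:,1]<-100)&(p[:,1]>-200)&(p[:,2]>60)&(p[:,2]<110)]
    h,e=np.histogram(s[:,1],bins=np.arange(-200,-100,2)); k=h.argmax(); 
    f=s[(abs(s[:,1]-e[k]-1)<4),1]
    t=p[(abs(p[:,0])<16)&(p[:,1]<-30)&(p[:,1]>-130)&(p[:,2]>106)&(p[:,2]<115.5)]
    print(tag,'jaw back face',np.median(f).round(1),'cart top y range',np.percentile(t[:,1],[1,3,97]).round(1))
E
python3 - <<'E'
from h import *
for t in('scene0','side0','scene3','side3'): jaw(t)
E
```

```text
scene0 jaw back face -176.3 cart top y range [-104.8 -104.1  -43.6]
side0 jaw back face -176.7 cart top y range [-106.5 -105.9  -45.5]
scene3 jaw back face -163.5 cart top y range [-105.  -104.1  -45.2]
side3 jaw back face -163.8 cart top y range [-107.1 -106.   -45.9]
```

Request:
{"method": "jog_arm", "body": {"steps": [{"dx": 0.016,"dy": 0.056,"dz": 0.0,"twist": 0.0},{"dx": 0.032,"dy": 0.112,"dz": 0.0,"twist": 0.0},{"dx": 0.048,"dy": 0.168,"dz": 0.0,"twist": 0.0},{"dx": 0.06,"dy": 0.21,"dz": 0.0,"twist": 0.0},{"dx": 0.06,"dy": 0.21,"dz": 0.0,"twist": 0.0}]}}

```text
t: 5.9
tool_pos: [0.5484, 0.074, 0.0972]
tool_rot: [2.5, 1.889, -0.023]
contact_force: [-3.8, -9.3, 2.6]
opening: 0.0002
```

```bash
python3 - <<'E'
from h import *
st(); 
E
```

```text
t 5.9 clampframe mm [-1.26 20.41 97.21] rot [ 2.5    1.889 -0.023] F clamp [ -1.14 -10.  ] 2.56 open 0.0002
```

Request:
{"method": "jog_arm", "body": {"steps": [{"dx": 0.014,"dy": 0.05,"dz": 0.0,"twist": 0.0},{"dx": 0.023,"dy": 0.08,"dz": 0.0,"twist": 0.0}]}}

```text
t: 6.15
tool_pos: [0.5491, 0.0765, 0.0972]
tool_rot: [2.497, 1.888, -0.032]
contact_force: [-3.8, -8.7, 2.6]
opening: 0.0002
```

```bash
python3 - <<'E'
from h import *
st(); 
E
```

```text
t 6.15 clampframe mm [-1.31 23.04 97.24] rot [ 2.497  1.888 -0.032] F clamp [-1.28 -9.46] 2.6 open 0.0002
```

Request:
{"method": "jog_arm", "body": {"steps": [{"dx": 0.014,"dy": 0.05,"dz": 0.0,"twist": 0.0},{"dx": 0.021,"dy": 0.075,"dz": 0.0,"twist": 0.0}]}}

```text
t: 6.4
tool_pos: [0.5496, 0.0785, 0.0974]
tool_rot: [2.494, 1.886, -0.041]
contact_force: [-4.8, -12.0, 3.9]
opening: 0.0001
```

```bash
python3 - <<'E'
from h import *
st(); 
E
```

```text
t 6.4 clampframe mm [-1.29 25.15 97.35] rot [ 2.494  1.886 -0.041] F clamp [ -1.37 -12.87] 3.9 open 0.0001
```

Request:
{"method": "jog_arm", "body": {"steps": [{"dx": -0.02,"dy": -0.08,"dz": 0.0,"twist": 0.0},{"dx": -0.045,"dy": -0.16,"dz": 0.0,"twist": 0.0},{"dx": -0.073,"dy": -0.26,"dz": 0.0,"twist": 0.0},{"dx": -0.073,"dy": -0.26,"dz": 0.0,"twist": 0.0}]}}

```text
t: 6.9
tool_pos: [0.5452, 0.063, 0.0973]
tool_rot: [2.495, 1.886, -0.04]
contact_force: [-0.4, -0.0, -0.7]
opening: -0.0
```

```bash
python3 - <<'E'
from h import *
st(); snap('scene','scene4');snap('side','side4'); jaw('scene4'); jaw('side4')
a=cv2.imread('pics/scene4.png')[230:350,280:380]; b=cv2.imread('pics/side4.png')[230:345,270:350]
cv2.imwrite('pics/c4.png',np.hstack([cv2.resize(a,(400,480)),cv2.resize(b,(330,480))]))
E
```

```text
t 6.9 clampframe mm [-1.28  9.   97.31] rot [ 2.495  1.886 -0.04 ] F clamp [-0.38 -0.12] -0.71 open -0.0
scene4 jaw back face -151.7 cart top y range [-99.2 -98.5 -43.1]
side4 jaw back face -152.0 cart top y range [-101.2  -99.9  -45. ]
```

View pics/c4.png

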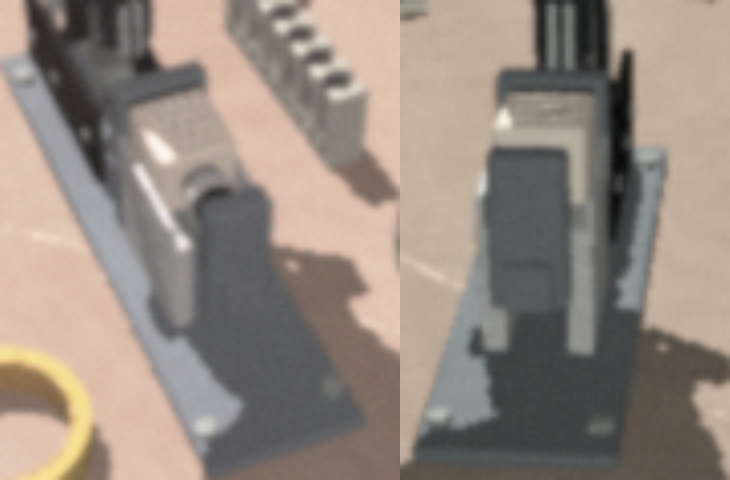

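Request:
{"method": "jog_arm", "body": {"steps": [{"dx": 0.016,"dy": 0.056,"dz": 0.0,"twist": 0.0},{"dx": 0.032,"dy": 0.112,"dz": 0.0,"twist": 0.0},{"dx": 0.045,"dy": 0.16,"dz": 0.0,"twist": 0.0},{"dx": 0.045,"dy": 0.16,"dz": 0.0,"twist": 0.0}]}}

```text
t: 7.5
tool_pos: [0.5473, 0.0702, 0.0973]
tool_rot: [2.491, 1.885, -0.049]
contact_force: [-5.1, -11.8, 2.3]
opening: 0.0002
```

```bash
python3 - <<'E'
from h import *
st(); 
E
```

```text
t 7.5 clampframe mm [-1.27 16.48 97.34] rot [ 2.491  1.885 -0.049] F clamp [ -1.71 -12.77] 2.3 open 0.0002
```

Request:
{"method": "jog_arm", "body": {"steps": [{"dx": 0.011,"dy": 0.04,"dz": 0.0,"twist": 0.0},{"dx": 0.021,"dy": 0.075,"dz": 0.0,"twist": 0.0},{"dx": 0.021,"dy": 0.075,"dz": 0.0,"twist": 0.0}]}}

```text
t: 7.88
tool_pos: [0.5478, 0.0722, 0.0975]
tool_rot: [2.488, 1.883, -0.058]
contact_force: [-4.8, -11.2, 3.5]
opening: 0.0001
```

```bash
python3 - <<'E'
from h import *
st(); 
E
```

```text
t 7.88 clampframe mm [-1.27 18.51 97.47] rot [ 2.488  1.883 -0.058] F clamp [ -1.55 -12.14] 3.46 open 0.0001
```

Request:
{"method": "jog_arm", "body": {"steps": [{"dx": 0.011,"dy": 0.04,"dz": 0.0,"twist": 0.0},{"dx": 0.021,"dy": 0.075,"dz": 0.0,"twist": 0.0},{"dx": 0.021,"dy": 0.075,"dz": 0.0,"twist": 0.0}]}}

```text
t: 8.25
tool_pos: [0.5483, 0.0738, 0.0975]
tool_rot: [2.485, 1.881, -0.069]
contact_force: [-4.8, -12.9, 3.8]
opening: -0.0002
```

```bash
python3 - <<'E'
from h import *
st(); 
E
```

```text
t 8.25 clampframe mm [-1.31 20.17 97.53] rot [ 2.485  1.881 -0.069] F clamp [ -1.05 -13.72] 3.83 open -0.0002
```

Request:
{"method": "jog_arm", "body": {"steps": [{"dx": 0.011,"dy": 0.04,"dz": 0.0,"twist": 0.0},{"dx": 0.021,"dy": 0.075,"dz": 0.0,"twist": 0.0},{"dx": 0.021,"dy": 0.075,"dz": 0.0,"twist": 0.0}]}}

```text
t: 8.62
tool_pos: [0.5487, 0.0753, 0.0976]
tool_rot: [2.482, 1.879, -0.079]
contact_force: [-5.4, -12.8, 4.2]
opening: 0.0001
```

```bash
python3 - <<'E'
from h import *
st(); 
E
```

```text
t 8.62 clampframe mm [-1.35 21.77 97.64] rot [ 2.482  1.879 -0.079] F clamp [ -1.7  -13.84] 4.2 open 0.0001
```

Request:
{"method": "jog_arm", "body": {"steps": [{"dx": 0.011,"dy": 0.04,"dz": 0.0,"twist": 0.0},{"dx": 0.02,"dy": 0.07,"dz": 0.0,"twist": 0.0},{"dx": 0.02,"dy": 0.07,"dz": 0.0,"twist": 0.0}]}}

```text
t: 9.0
tool_pos: [0.5488, 0.0759, 0.0977]
tool_rot: [2.478, 1.876, -0.092]
contact_force: [-5.3, -14.4, 3.7]
opening: 0.0002
```

```bash
python3 - <<'E'
from h import *
st(); snap('scene','scene5');snap('side','side5'); jaw('scene5'); jaw('side5');st()
a=cv2.imread('pics/scene5.png')[230:350,280:380]; b=cv2.imread('pics/side5.png')[230:345,270:350]
cv2.imwrite('pics/c5.png',np.hstack([cv2.resize(a,(400,480)),cv2.resize(b,(330,480))]))
E
```

```text
t 9.0 clampframe mm [-1.41 22.33 97.71] rot [ 2.478  1.876 -0.092] F clamp [ -1.13 -15.34] 3.72 open 0.0002
scene5 jaw back face -139.4 cart top y range [-98.4 -97.7 -38. ]
side5 jaw back face -139.7 cart top y range [-99.6 -97.9 -45.4]
t 9.1 clampframe mm [-1.39 22.31 97.72] rot [ 2.478  1.876 -0.092] F clamp [ -1.37 -15.54] 4.47 open 0.0
```

View pics/c5.png

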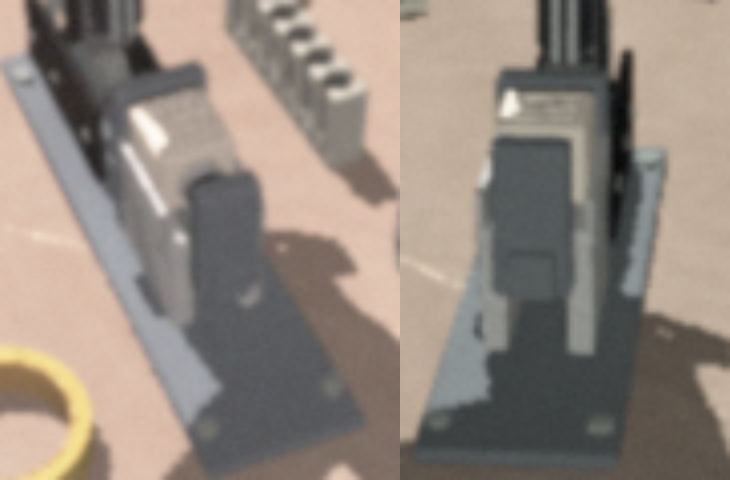

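Request:
{"method": "jog_arm", "body": {"steps": [{"dx": -0.02,"dy": -0.08,"dz": 0.0,"twist": 0.0},{"dx": -0.045,"dy": -0.16,"dz": 0.0,"twist": 0.0},{"dx": -0.074,"dy": -0.26,"dz": 0.0,"twist": 0.0},{"dx": -0.074,"dy": -0.26,"dz": 0.0,"twist": 0.0}]}}

```text
t: 9.6
tool_pos: [0.5443, 0.0605, 0.0977]
tool_rot: [2.479, 1.876, -0.091]
contact_force: [-0.1, 0.6, 0.6]
opening: 0.0002
```

```bash
python3 - <<'E'
from h import *
st(); 
E
```

```text
t 9.6 clampframe mm [-1.46  6.31 97.74] rot [ 2.479  1.876 -0.091] F clamp [-0.26  0.56] 0.58 open 0.0002
```

Request:
{"method": "jog_arm", "body": {"steps": [{"dx": 0.014,"dy": 0.05,"dz": 0.0,"twist": 0.0},{"dx": 0.023,"dy": 0.08,"dz": 0.0,"twist": 0.0},{"dx": 0.023,"dy": 0.08,"dz": 0.0,"twist": 0.0}]}}

```text
t: 9.98
tool_pos: [0.5451, 0.0634, 0.0977]
tool_rot: [2.476, 1.875, -0.098]
contact_force: [-3.7, -9.3, 2.7]
opening: 0.0001
```

```bash
python3 - <<'E'
from h import *
st(); 
E
```

```text
t 9.97 clampframe mm [-1.48  9.36 97.73] rot [ 2.476  1.875 -0.098] F clamp [-0.96 -9.97] 2.67 open 0.0001
```

Request:
{"method": "jog_arm", "body": {"steps": [{"dx": 0.011,"dy": 0.04,"dz": 0.0,"twist": 0.0},{"dx": 0.02,"dy": 0.07,"dz": 0.0,"twist": 0.0},{"dx": 0.02,"dy": 0.07,"dz": 0.0,"twist": 0.0}]}}

```text
t: 10.35
tool_pos: [0.5453, 0.064, 0.0978]
tool_rot: [2.472, 1.872, -0.111]
contact_force: [-6.1, -15.5, 3.0]
opening: 0.0003
```

```bash
python3 - <<'E'
from h import *
st(); 
E
```

```text
t 10.35 clampframe mm [-1.48 10.02 97.84] rot [ 2.472  1.872 -0.111] F clamp [ -1.58 -16.58] 3.01 open 0.0003
```

Request:
{"method": "jog_arm", "body": {"steps": [{"dx": 0.014,"dy": 0.05,"dz": 0.0,"twist": 0.0},{"dx": 0.019,"dy": 0.068,"dz": 0.0,"twist": 0.0},{"dx": 0.022,"dy": 0.077,"dz": 0.0,"twist": 0.0},{"dx": 0.022,"dy": 0.077,"dz": 0.0,"twist": 0.0}]}}

```text
t: 10.85
tool_pos: [0.5453, 0.0642, 0.098]
tool_rot: [2.467, 1.869, -0.126]
contact_force: [-6.0, -18.2, 4.8]
opening: -0.0001
```

```bash
python3 - <<'E'
from h import *
st(); snap('scene','scene6'); st(); snap('side','side6'); st(); jaw('scene6'); jaw('side6')
a=cv2.imread('pics/scene6.png')[230:350,280:380]; b=cv2.imread('pics/side6.png')[230:345,270:350]
cv2.imwrite('pics/c6.png',np.hstack([cv2.resize(a,(400,480)),cv2.resize(b,(330,480))]))
E
```

```text
t 10.85 clampframe mm [-1.53 10.2  97.98] rot [ 2.467  1.869 -0.126] F clamp [ -0.8  -19.14] 4.77 open -0.0001
t 10.9 clampframe mm [-1.51 10.21 98.  ] rot [ 2.467  1.869 -0.126] F clamp [ -1.65 -19.38] 4.41 open 0.0
t 10.95 clampframe mm [-1.55 10.18 97.96] rot [ 2.467  1.869 -0.126] F clamp [ -2.48 -18.56] 4.59 open 0.0001
scene6 jaw back face -138.8 cart top y range [-98.4 -97.2 -43.7]
side6 jaw back face -139.1 cart top y range [-99.6 -98.6 -45.3]
```

View pics/c6.png

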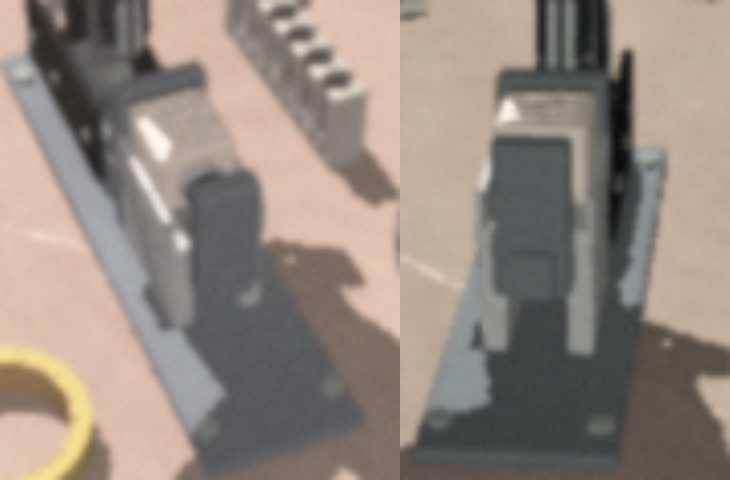

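Request:
{"method": "jog_arm", "body": {"steps": [{"dx": -0.03,"dy": -0.11,"dz": 0.0,"twist": 0.0},{"dx": -0.064,"dy": -0.22,"dz": 0.0,"twist": 0.0},{"dx": -0.064,"dy": -0.22,"dz": 0.5,"twist": 0.0},{"dx": -0.064,"dy": -0.22,"dz": 1.2,"twist": 0.0},{"dx": -0.064,"dy": -0.22,"dz": 1.5,"twist": 0.0}]}}

```text
t: 11.58
tool_pos: [0.5429, 0.0515, 0.1909]
tool_rot: [2.465, 1.868, -0.119]
contact_force: [0.9, 0.3, 0.1]
opening: 0.0
```

```bash
python3 - <<'E'
from h import *
st()
o=ctrl.get_obs(); print((cw(0,.107)-o['tool_pos'][:2])/.06)
E
```

```text
t 11.57 clampframe mm [ -0.39  -2.72 190.92] rot [ 2.465  1.868 -0.119] F clamp [0.73 0.57] 0.09 open 0.0
[0.50724807 1.7569406 ]
```

Request:
{"method": "jog_arm", "body": {"steps": [{"dx": 0.17,"dy": 0.6,"dz": 0.0,"twist": 0.0},{"dx": 0.34,"dy": 1.2,"dz": 0.0,"twist": 0.0},{"dx": 0.507,"dy": 1.757,"dz": 0.0,"twist": 0.0},{"dx": 0.507,"dy": 1.757,"dz": -0.6,"twist": 0.0},{"dx": 0.507,"dy": 1.757,"dz": -0.8,"twist": 0.0}]}}

```text
t: 12.2
tool_pos: [0.5713, 0.1572, 0.1394]
tool_rot: [2.466, 1.871, -0.127]
contact_force: [-1.0, 0.1, -0.3]
opening: -0.0003
```

```bash
python3 - <<'E'
from h import *
st(); snap('wrist','wrist7'); snap('scene','scene7');jaw('scene7'); snap('side','side7');st()
a=cv2.imread('pics/wrist7.png')[200:480,160:480]; b=cv2.imread('pics/scene7.png')[160:350,250:400]
cv2.imwrite('pics/c7.png',np.hstack([cv2.resize(a,(420,368)),cv2.resize(b,(368*150//190,368))]))
E
```

```text
t 12.2 clampframe mm [ -2.05 106.75 139.37] rot [ 2.466  1.871 -0.127] F clamp [-0.98 -0.2 ] -0.31 open -0.0003
scene7 jaw back face -140.3 cart top y range [-98.1 -97.2 -39.7]
t 12.35 clampframe mm [ -0.57 106.52 141.98] rot [ 2.466  1.868 -0.122] F clamp [-0.15  0.4 ] -0.02 open 0.0002
```

View pics/c7.png

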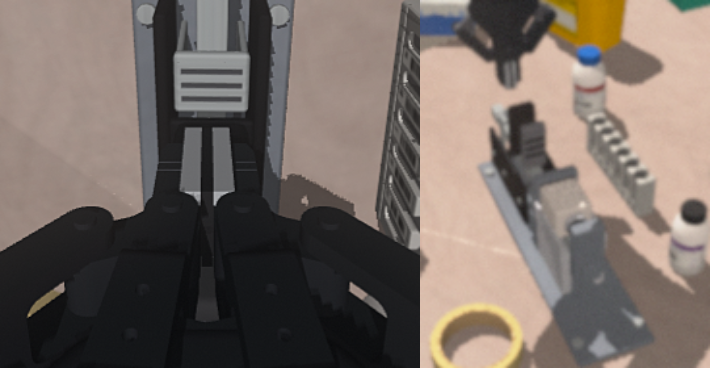

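Request:
{"method": "jog_arm", "body": {"steps": [{"dx": 0.0,"dy": 0.0,"dz": -0.5,"twist": 0.0},{"dx": 0.0,"dy": 0.0,"dz": -0.72,"twist": 0.0},{"dx": 0.0,"dy": 0.0,"dz": -0.82,"twist": 0.0},{"dx": 0.0,"dy": 0.0,"dz": -0.9,"twist": 0.0},{"dx": 0.0,"dy": 0.0,"dz": -0.9,"twist": 0.0}]}}

```text
t: 12.98
tool_pos: [0.573, 0.1565, 0.0893]
tool_rot: [2.466, 1.868, -0.122]
contact_force: [-3.0, -0.9, 5.8]
opening: -0.0001
```

```bash
python3 - <<'E'
from h import *
st(); snap('scene','scene8');jaw('scene8')
E
```

```text
t 12.97 clampframe mm [ -0.19 106.51  89.31] rot [ 2.466  1.868 -0.122] F clamp [-2.66 -1.68] 5.77 open -0.0001
scene8 jaw back face -166.5 cart top y range [-98.1 -97.3 -40.3]
```

Jaw is already sliding back; press to the stop and hold.

Request:
{"method": "jog_arm", "body": {"steps": [{"dx": 0.0,"dy": 0.0,"dz": -0.07,"twist": 0.0},{"dx": 0.0,"dy": 0.0,"dz": -0.07,"twist": 0.0},{"dx": 0.0,"dy": 0.0,"dz": -0.07,"twist": 0.0},{"dx": 0.0,"dy": 0.0,"dz": -0.07,"twist": 0.0},{"dx": 0.0,"dy": 0.0,"dz": -0.07,"twist": 0.0}]}}

```text
t: 13.65
tool_pos: [0.5737, 0.1566, 0.0882]
tool_rot: [2.466, 1.867, -0.12]
contact_force: [-6.3, -1.2, 10.7]
opening: -0.0002
```

Request:
{"method": "jog_arm", "body": {"steps": [{"dx": 0.0,"dy": 0.0,"dz": -0.04,"twist": 0.0},{"dx": 0.0,"dy": 0.0,"dz": -0.04,"twist": 0.0},{"dx": 0.0,"dy": 0.0,"dz": -0.04,"twist": 0.0},{"dx": 0.0,"dy": 0.0,"dz": -0.04,"twist": 0.0},{"dx": 0.0,"dy": 0.0,"dz": -0.04,"twist": 0.0}]}}

```text
t: 14.28
tool_pos: [0.5743, 0.1567, 0.0882]
tool_rot: [2.465, 1.866, -0.119]
contact_force: [-4.7, -1.4, 9.4]
opening: -0.0001
```

```bash
python3 - <<'E'
from h import *
st(); snap('scene','scene9');jaw('scene9');snap('side','side9');jaw('side9')
a=cv2.imread('pics/scene9.png')[200:350,260:390]; b=cv2.imread('pics/side9.png')[210:345,260:350]
cv2.imwrite('pics/c9.png',np.hstack([cv2.resize(a,(416,480)),cv2.resize(b,(330,480))]))
E
```

```text
t 14.28 clampframe mm [  0.98 107.1   88.23] rot [ 2.465  1.866 -0.119] F clamp [-4.12 -2.58] 9.43 open -0.0001
scene9 jaw back face -183.2 cart top y range [-98.5 -97.7 -38.5]
side9 jaw back face -183.5 cart top y range [-100.2  -99.1  -44.8]
```

View pics/c9.png

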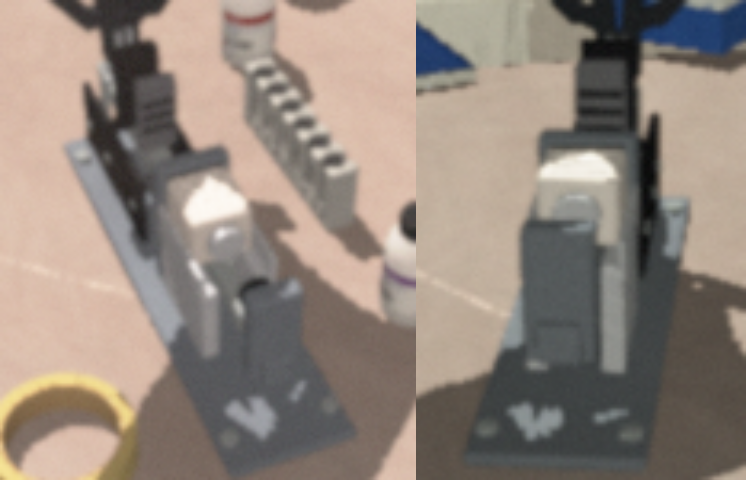

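Request:
{"method": "jog_arm", "body": {"steps": [{"dx": 0.0,"dy": 0.0,"dz": 0.3,"twist": 0.0},{"dx": 0.0,"dy": 0.0,"dz": 1.0,"twist": 0.0},{"dx": 0.0,"dy": 0.0,"dz": 1.7,"twist": 0.0},{"dx": 0.0,"dy": 0.0,"dz": 2.0,"twist": 0.0},{"dx": 0.0,"dy": 0.0,"dz": 2.0,"twist": 0.0}]}}

```text
t: 15.0
tool_pos: [0.5752, 0.1569, 0.2101]
tool_rot: [2.464, 1.866, -0.114]
contact_force: [-0.4, -0.3, -0.2]
opening: 0.0
```

Request:
{"method": "jog_arm", "body": {"steps": [{"dx": 0.0,"dy": 0.0,"dz": 0.0,"twist": 0.0},{"dx": 0.0,"dy": 0.0,"dz": 0.0,"twist": 0.0}]}}

```text
t: 15.25
tool_pos: [0.5743, 0.1567, 0.208]
tool_rot: [2.465, 1.866, -0.118]
contact_force: [0.0, 0.1, 0.7]
opening: -0.0001
```

```bash
python3 - <<'E'
from h import *
st()
for n in('scene','side'):
    t=n+'10'; snap(n,t); jaw(t)
    c=toc(cloud(t))*1000; p=c.reshape(-1,3); p=p[~np.isnan(p[:,0])]
    s=p[(abs(p[:,0])<20)&(p[:,1]<-80)&(p[:,1]>-130)&(p[:,2]>88)&(p[:,2]<109)]
    h,e=np.histogram(s[:,1],bins=np.arange(-130,-80,2)); print([(int(a),int(b)) for a,b in zip(e,h) if b>3])
a=cv2.imread('pics/scene10.png')[200:350,260:390]; b=cv2.imread('pics/side10.png')[210:345,260:350]
cv2.imwrite('pics/c10.png',np.hstack([cv2.resize(a,(416,480)),cv2.resize(b,(330,480))]))
E
```

```text
t 15.25 clampframe mm [  1.01 107.11 207.99] rot [ 2.465  1.866 -0.118] F clamp [-0.01  0.13] 0.68 open -0.0001
scene10 jaw back face -183.3 cart top y range [-98.8 -97.3 -39.2]
[(-108, 8), (-106, 39), (-104, 14), (-102, 12), (-100, 16), (-98, 55), (-96, 13)]
side10 jaw back face -183.4 cart top y range [-100.5  -99.   -44.9]
[(-110, 4), (-108, 34), (-106, 29), (-104, 16), (-102, 11), (-100, 47), (-98, 54), (-96, 19)]
```

View pics/c10.png

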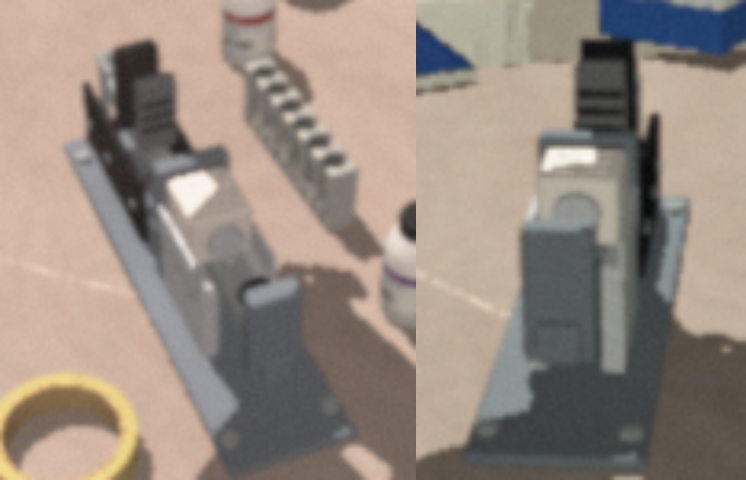

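The plug head stands about 8 mm proud of the block, which is home. The jaw is at its open stop and the robot is clear, so I'm handing in.

```bash
python3 -c "
from station import ctrl; print(ctrl.finish_job())"
```

```text
the job is handed in; nothing more can be done
None
```

The plug is pushed home, the jaw is released and back at its open stop, and the job is handed in at about 15 s of the 54 s allowed; it reported no verdict.

- **Squeeze:** I pushed the trigger with the shut fingers in four strokes. The last one stopped at about 19 N on the trigger, which means about 10 N on the plug. The plug force is worked out, not measured: trigger force less the stated 9 N, and single force readings vary by about 1 N. The jaw's travel of about 44.4 mm from its stop agrees: 42 mm to seat the plug, plus about 2.4 mm of nose compression (about 12 N, with the depth good to only about 0.4 mm or worse).
- **Release:** I then pressed the tab to its stop and held it for over 1 s.
- **Last checks:**
  - The jaw's back face stayed at its rearmost reading, −183.3 mm, before and after the tab was let go.
  - The plug head stands about 8 mm off the block, which is the fully-home figure.
  - The cartridge lies against the anvil in its cradle.
  - The robot was clear, with no contact force beyond noise.
  - I saw no shift of the tape, tube carrier or bottles in the last crops, but I did not measure them.
- **Disagreements:** The wrist camera put the clamp about 2.5 mm farther along +y than the other two cameras, which did not matter here. The tool also tilted by about 0.08 rad while pushing and was left that way.

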